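# Power up the microscope station in order

### The arm

A 6-joint arm with a two-finger parallel gripper is mounted at the origin on the work surface. World frame = base frame: x ahead of the robot, y to its left, z up, the work surface at z = 0. Lengths are in m, angles in degrees, forces in N, time in s.
With the tool pointing down it reaches from about 0.3 to 0.75 m from the base axis. Payload 8.5 kg.
Tool frame: the origin (TCP) lies on the centre line of the jaws, within the pads' length; the fingertips stand 17 mm ahead of it and the grasp point (between the pads) lies 2 mm behind it (env.tip_extent is the distance from the TCP to the fingertips, in m); z points along the fingers, y is the direction in which the jaws open and shut (so a half turn about z gives the same grasp; the last joint's range is limited). The gripper opens to 85 mm and grips with 20 to 120 N. Pads are 22 mm wide; open, the fingers measure 114 mm over their backs; the gripper's body (76 mm by 85 mm) begins 54 mm behind the grasp point. The pads swing forward as they close: fully open they stand 13 mm farther back than shut.
Start: joints at [51.664, 21.807, 74.336, -0, 83.858, -12.336], TCP at [0.241, 0.494, 0.248] pointing down, gripper open.
Joint ranges: [-178.18, 178.18], [-50.72, 133.34], [12.68, 142.11], [-81.47, 261.47], [9.98, 163.14], [-165.26, 165.26]. Speed limits (degrees/s): [136.94, 136.94, 180, 180, 180, 180].

### API

Orientations are given as a 3x3 rotation matrix whose columns are the frame's x, y, z axes.
In Python, from rig import telemetry, get_image, camera_params, close_job, env gives the robot as it stands.
- The arm moves only by the tool apply_moves, never from a script. Its argument "motion" is a list of rows, each an object of numbers: "tx", "ty", "tz": the shift along the tool's x, y, z in cm; "turn": the turn about the tool's z in degrees; "jaw": the gripper's target within -1 to 1 (fully open at 1, half-way at 0, shut at -1). In form: [{"tx": .., "ty": .., "tz": .., "turn": .., "jaw": ..}, ...]. A call has 1 to 5 rows; each row is the pose to reach, as a shift and turn from the pose measured when the call began, along the tool's axes at that moment; what a row does not reach only later rows make up. A row lasts 1/12 s, in which the tool goes at most 41.7 mm and 7.16 degrees, less where a joint would pass 70% of its speed; a pose out of reach is approached as far as the arm can. A call with a gripper value outside its range is refused whole. The fingers move at their own pace and stop on an object; "squeeze" is the grip in N (left out, the last holds). Time passes only in rows, so rows that repeat a pose let the fingers close. It gives the time, the measured TCP pose, the force and the opening at its end, in the units of the state.
- telemetry.observe(): the state, without advancing time (a new reading comes with each control period).
- get_image(name): name is "side" or "top" or "wrist"; returns (picture, depth): 420x560x3 uint8, red, green, blue; 420x560 float32, m along the optical axis (not along the pixel's ray), 0 where there is no reading.
- camera_params(name): a dict with "fx", "fy", "cx", "cy" (pixels), "rvec" (rotation vector, rad) and "tvec" (3), from world to camera coordinates, as OpenCV has them. Camera axes: x right, y down, z forward; pixel columns grow to the right and rows downward; lengths in m; the calibration is good to about 2 mm. A picture is of the moment at which its call begins: read the wrist's pose just before it. camera_params takes no time and is no camera call; for the wrist camera it gives the pose at the moment of the call.
- close_job(): hands the job in, once; it reports no verdict.
The state is a dict: "time_s": time; "q": joint angles; "qvel": joint speeds; "joint_efforts": joint torques, N m; "position": TCP position; "tool_rot": TCP orientation; "ft_force": force on the tool from outside, world axes, zero at the start; "wrist_torque": the same for the moment, N m; "grip_width": finger opening in m.
Only numpy, scipy, OpenCV 4.12 (cv2) and the standard library are available. Lean on these libraries where they do the work, as an engineer would, in place of code of your own. Each camera call takes 0.05 s, during which the arm holds its last target. There are 200 camera calls.

### The job

Power up the microscope station with light taps of the fingertips: press the green power key, then the yellow lamp key, then the blue camera key, each gently down at least two thirds of its travel (it stays where you leave it; no need to ram it onto the stop). Leave the red heater key off, do not grip, lift or shove the units, leave the other things where they are, and do not bump the microscope.

Things in the scene. Friction and masses are not known exactly. Their poses are not given: they have to be found in the camera images.
- power_unit: power unit: loose desktop control box, black case with steel vent strips, GREEN key. 80 x 70 mm (its x, y), case top 40 mm above the table, about 0.8 kg, on rubber feet. Origin: centre of the underside; z up. All four units have the same shape; which one stands where varies.
- power_key_top (a point): centre of the top face of the power unit's green key, a 30 x 30 mm square upright key, 14 mm from the unit's centre towards its own -x. The point rides down with the key: about 58 mm above the table when out, 46 mm when on its stop. Key axes are the unit's.
- power_key (a joint): how far the power key is pressed in, m: 0 out (stands 18 mm above the case), 0.012 on its stop. The key's mount is rubber-sprung and yields besides, 1 mm per 2.5 N up to 5 mm, and comes back when let go; only the key's own travel counts here. It starts within 1 mm of out. It slides straight down against a steady 2.5 N of friction, has no spring, and stays at whatever depth it is left. It counts as on from 5 mm in.
- lamp_unit: lamp unit: loose desktop control box, cream case with a small black dial (9 mm radius, 4 mm high) and an amber lens, YELLOW key. 80 x 70 mm (its x, y), case top 40 mm above the table, about 0.8 kg, on rubber feet. Origin: centre of the underside; z up. All four units have the same shape; which one stands where varies.
- lamp_key_top (a point): centre of the top face of the lamp unit's yellow key, a 30 x 30 mm square upright key, 14 mm from the unit's centre towards its own -x. The point rides down with the key: about 58 mm above the table when out, 46 mm when on its stop. Key axes are the unit's.
- lamp_key (a joint): how far the lamp key is pressed in, m: 0 out (stands 18 mm above the case), 0.012 on its stop. The key's mount is rubber-sprung and yields besides, 1 mm per 2.5 N up to 5 mm, and comes back when let go; only the key's own travel counts here. It starts within 1 mm of out. It slides straight down against a steady 2.5 N of friction, has no spring, and stays at whatever depth it is left. It counts as on from 5 mm in.
- camera_unit: camera unit: loose desktop control box, white case with a round black lens mark, BLUE key. 80 x 70 mm (its x, y), case top 40 mm above the table, about 0.8 kg, on rubber feet. Origin: centre of the underside; z up. All four units have the same shape; which one stands where varies.
- camera_key_top (a point): centre of the top face of the camera unit's blue key, a 30 x 30 mm square upright key, 14 mm from the unit's centre towards its own -x. The point rides down with the key: about 58 mm above the table when out, 46 mm when on its stop. Key axes are the unit's.
- camera_key (a joint): how far the camera key is pressed in, m: 0 out (stands 18 mm above the case), 0.012 on its stop. The key's mount is rubber-sprung and yields besides, 1 mm per 2.5 N up to 5 mm, and comes back when let go; only the key's own travel counts here. It starts within 1 mm of out. It slides straight down against a steady 2.5 N of friction, has no spring, and stays at whatever depth it is left. It counts as on from 5 mm in.
- heater_unit: heater unit: loose desktop control box, grey case with a copper strip, RED key; it must stay off. 80 x 70 mm (its x, y), case top 40 mm above the table, about 0.8 kg, on rubber feet. Origin: centre of the underside; z up. All four units have the same shape; which one stands where varies.
- heater_key_top (a point): centre of the top face of the heater unit's red key, a 30 x 30 mm square upright key, 14 mm from the unit's centre towards its own -x. The point rides down with the key: about 58 mm above the table when out, 46 mm when on its stop. Key axes are the unit's.
- heater_key (a joint): how far the heater key is pressed in, m: 0 out (stands 18 mm above the case), 0.012 on its stop. The key's mount is rubber-sprung and yields besides, 1 mm per 2.5 N up to 5 mm, and comes back when let go; only the key's own travel counts here. It starts within 1 mm of out. It slides straight down against a steady 2.5 N of friction, has no spring, and stays at whatever depth it is left. It counts as on from 5 mm in.
- petri: bystander: stack of two closed petri dishes, 61 mm across, 29 mm high; loose. Origin: centre of the underside.
- jar: bystander: amber specimen jar with black cap, 48 mm across, 75 mm high; loose. Origin: centre of the underside.
- vial: bystander: green glass specimen jar with white cap, 40 mm across, 80 mm high; loose. Origin: centre of the underside.
- slidebox: bystander: orange slide box with wooden lid, 52 x 82 x 32 mm; loose. Origin: centre of the underside.
- phone: bystander: yellow telephone lying flat, 68 x 130 x 9 mm; loose. Origin: centre of the underside.
- stone: bystander: brown fossil stone, 72 mm across, 41 mm high; loose. Origin: centre of the underside.
- microscope: cream school microscope fixed on the table at the robot's right, base 240 x 160 mm, about 410 mm high. Origin: centre of the underside.
Things that resemble listed ones, but are neither listed nor needed, are in the scene too. What is shaped like the heater_unit but purple is not meant.

How it is judged:
By the outcome, as a careful person would: the job done as asked, in the order asked, and still so for the second after the job is handed in, with the robot touching nothing.
It also fails if it takes over 51 s, if anything falls off the work surface, if the arm or the gripper's body presses on something with over 40 N, if the wrist force passes 120 N, or if a joint passes its speed limit or range.

## Working session

There is one attempt and no reset: what is moved stays moved. The work goes in short steps, Python scripts to look and compute and a tool call to move; the robot and the scene stay as the last step left them, time stands still between calls to the robot, and variables do not carry over. Pictures are saved under pics/ and viewed, about 8 in all and at most 12, crops included, and the job is handed in when it is done.

Besides the shell and the picture viewer there is one more tool, called in YAML: its name, and indented under it one key for each argument. apply_moves: Moves the arm, as the interface text tells. Its arguments: {"type":"object","properties":{"motion":{"type":"array"},"squeeze":{"type":"number"}},"required":["motion"]}

```bash
mkdir -p pics; ls; cat > h.py <<'E'
import numpy as np,cv2
from rig import telemetry,get_image,camera_params,close_job,env
def grab(n):
    p=camera_params(n); im,d=get_image(n); return im,d,p
def world(d,p):
    v,u=np.mgrid[:d.shape[0],:d.shape[1]]
    c=np.stack([(u-p['cx'])/p['fx']*d,(v-p['cy'])/p['fy']*d,d],-1)
    R=cv2.Rodrigues(np.array(p['rvec'],float))[0]
    W=(c-np.array(p['tvec']).ravel())@R
    W[d<=0]=np.nan
    return W
def save(n,im,s=1.0):
    cv2.imwrite('pics/'+n,cv2.resize(im[:,:,::-1],None,fx=s,fy=s,interpolation=cv2.INTER_CUBIC))
E
python3 - <<'E'
from h import *
for n in('top','side'):
    im,d,p=grab(n); save(n+'0.png',im,1.4); np.savez(n+'0.npz',im=im,W=world(d,p))
s=telemetry.observe(); print(s['time_s'],s['position'],np.round(s['tool_rot'],3),s['grip_width'],env.tip_extent)
E
```

```text
pics
0.1 [0.24095907 0.49416206 0.24777733] [[-0.899  0.438 -0.001]
 [ 0.438  0.899 -0.001]
 [ 0.    -0.001 -1.   ]] 0.08504829826305924 0.017
```

View pics/top0.png

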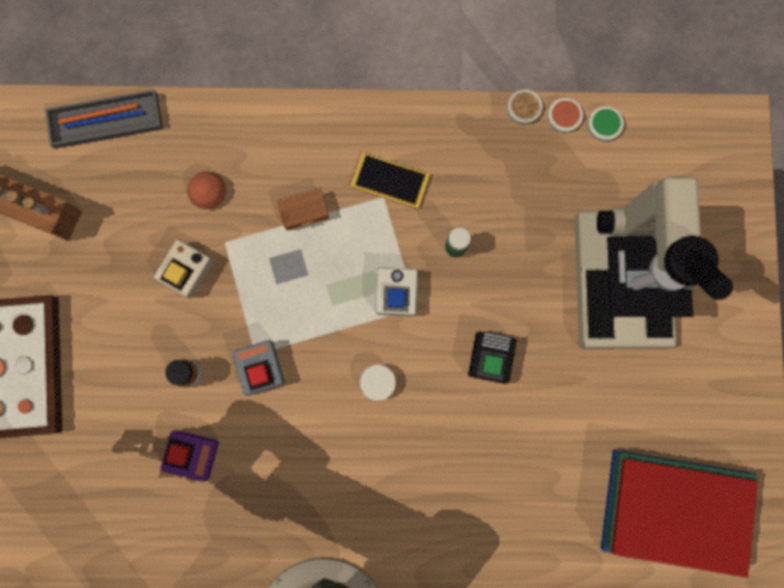

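View pics/side0.png

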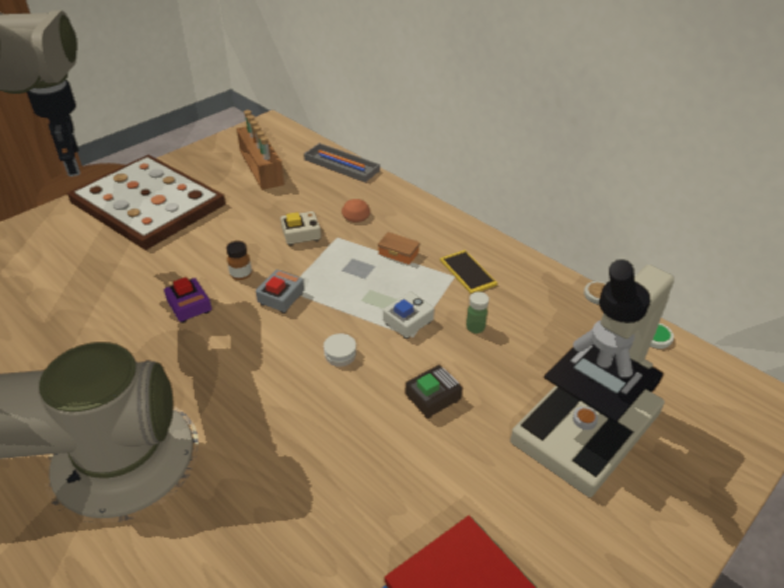

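Top view (1.4x): the power unit (green key) is at (493,364), lamp (yellow) at (175,272), camera (blue) at (397,297) and heater (red) at (259,374). The purple decoy is at (178,455). Things that could be mistaken for the keys are the green vial (458,242), the green dish (606,123) and the yellow phone (391,180). The side view agrees.

```bash
cat > m.py <<'E'
from h import *
z=np.load('top0.npz'); im,W=z['im'],z['W']; hsv=cv2.cvtColor(im,cv2.COLOR_RGB2HSV)
seeds=dict(power=(493,364),lamp=(175,272),camera=(397,297),heater=(259,374),purple=(178,455))
for k,(u,v) in seeds.items():
    u=round(u/1.4);v=round(v/1.4); 
    h=int(hsv[v,u,0]); dh=np.abs(hsv[...,0].astype(int)-h); dh=np.minimum(dh,180-dh)
    m=((dh<8)&(hsv[...,1]>120)&(hsv[...,2]>60)&(W[...,2]>.045)&(W[...,2]<.07)).astype(np.uint8)
    m[:v-25]=0;m[v+25:]=0;m[:,:u-25]=0;m[:,u+25:]=0
    P=W[m>0]; r=cv2.minAreaRect((P[:,:2]*1000).astype(np.float32))
    # case top by height
    dist=np.hypot(W[...,0]-W[v,u,0],W[...,1]-W[v,u,1])
    t=(W[...,2]>.032)&(dist<.075); Q=W[t]; R=cv2.minAreaRect((Q[:,:2]*1000).astype(np.float32))
    print(k,'key n',m.sum(),np.round(np.median(P,0),4),[np.round(x,1) for x in r],'unit',[np.round(x,1) for x in R], 'keytop z',np.round(np.percentile(P[:,2],[10,50,90]),4))
C=np.array([im[y-32:y+32,x-32:x+32] for x,y in [(round(u/1.4),max(32,round(v/1.4))) for u,v in seeds.values()]])
save('crops.png',np.hstack(C),2.4)
E
python3 m.py
```

```text
power key n 158 [ 0.4431 -0.2798  0.0573] [array([ 442.7, -280.9]), array([30.2, 29. ]), np.float64(80.8)] unit [array([ 456. , -283.8]), array([70.7, 80. ]), np.float64(79.4)] keytop z [0.054  0.0573 0.0608]
lamp key n 168 [0.5905 0.2615 0.0573] [array([592. , 265.4]), array([36. , 32.1]), np.float64(56.0)] unit [array([603. , 256.7]), array([72.4, 79.7]), np.float64(61.2)] keytop z [0.0524 0.0573 0.0605]
camera key n 142 [ 0.5544 -0.1168  0.0581] [array([ 553.9, -117.1]), array([27.5, 28.7]), np.float64(0.9)] unit [array([ 567.9, -116.7]), array([69.9, 80.4]), np.float64(88.8)] keytop z [0.0547 0.0581 0.061 ]
heater key n 175 [0.4188 0.1141 0.0577] [array([419.8, 116.3]), array([32.2, 32.9]), np.float64(18.1)] unit [array([432.7, 119.2]), array([79.9, 70.9]), np.float64(17.4)] keytop z [0.0532 0.0577 0.0605]
purple key n 189 [0.2855 0.2419 0.0575] [array([283. , 228.9]), array([60.5, 30.4]), np.float64(80.3)] unit [array([282.6, 230.2]), array([81.3, 70.5]), np.float64(77.1)] keytop z [0.0528 0.0575 0.061 ]
```

View pics/crops.png

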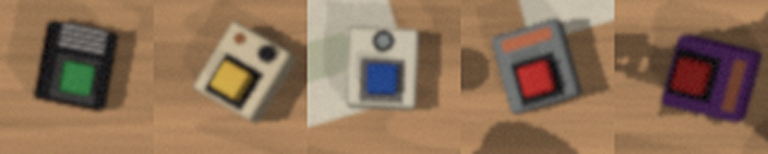

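Each unit measures about 80 x 70 mm and the key tops sit at 57–58 mm, both as expected. The crops confirm green on black, yellow on cream with a dial, and blue on white with a lens mark. The key targets are power (443,-281), lamp (591,263) and camera (554,-117) mm. I'll move to the power key with the jaws shut.

apply_moves:
  motion:
    - {"tx": -52.1, "ty": -60.8, "tz": 5, "turn": 0, "jaw": -1}
    - {"tx": -52.1, "ty": -60.8, "tz": 5, "turn": 0, "jaw": -1}
    - {"tx": -52.1, "ty": -60.8, "tz": 5, "turn": 0, "jaw": -1}
    - {"tx": -52.1, "ty": -60.8, "tz": 5, "turn": 0, "jaw": -1}
    - {"tx": -52.1, "ty": -60.8, "tz": 5, "turn": 0, "jaw": -1}
  squeeze: 20

```text
time_s: 0.52
position: [0.2931, 0.2913, 0.235]
tool_rot: [[-0.899, 0.438, -0.001], [0.438, 0.899, -0.001], [0.0, -0.002, -1.0]]
ft_force: [1.0, 0.4, -0.2]
grip_width: 0.0251
```

apply_moves:
  motion:
    - {"tx": -38.5, "ty": -44.9, "tz": 5, "jaw": -1, "turn": 0}
    - {"tx": -38.5, "ty": -44.9, "tz": 5, "jaw": -1, "turn": 0}
    - {"tx": -38.5, "ty": -44.9, "tz": 5, "jaw": -1, "turn": 0}
    - {"tx": -38.5, "ty": -44.9, "tz": 5, "jaw": -1, "turn": 0}
    - {"tx": -38.5, "ty": -44.9, "tz": 5, "jaw": -1, "turn": 0}

```text
time_s: 0.93
position: [0.3455, 0.0903, 0.2178]
tool_rot: [[-0.899, 0.437, -0.001], [0.437, 0.899, -0.001], [0.0, -0.002, -1.0]]
ft_force: [0.9, 1.4, -0.4]
grip_width: 0.0003
```

apply_moves:
  motion:
    - {"tx": -25, "ty": -29.1, "tz": 7, "jaw": -1, "turn": 0}
    - {"tx": -25, "ty": -29.1, "tz": 7, "jaw": -1, "turn": 0}
    - {"tx": -25, "ty": -29.1, "tz": 7, "jaw": -1, "turn": 0}
    - {"tx": -25, "ty": -29.1, "tz": 7, "jaw": -1, "turn": 0}
    - {"tx": -25, "ty": -29.1, "tz": 7, "jaw": -1, "turn": 0}

```text
time_s: 1.35
position: [0.3972, -0.1084, 0.1804]
tool_rot: [[-0.899, 0.438, -0.001], [0.438, 0.899, -0.001], [0.0, -0.001, -1.0]]
ft_force: [0.9, 1.1, -0.8]
grip_width: -0.0
```

apply_moves:
  motion:
    - {"tx": -11.7, "ty": -13.5, "tz": 5, "jaw": -1, "turn": 0}
    - {"tx": -11.7, "ty": -13.5, "tz": 5, "jaw": -1, "turn": 0}
    - {"tx": -11.7, "ty": -13.5, "tz": 5, "jaw": -1, "turn": 0}
    - {"tx": -11.7, "ty": -13.5, "tz": 5, "jaw": -1, "turn": 0}
    - {"tx": -11.7, "ty": -13.5, "tz": 7, "jaw": -1, "turn": 0}

```text
time_s: 1.77
position: [0.4447, -0.2861, 0.1114]
tool_rot: [[-0.898, 0.44, 0.003], [0.44, 0.898, -0.006], [-0.005, -0.004, -1.0]]
ft_force: [-0.3, -0.3, -0.3]
grip_width: 0.0005
```

apply_moves:
  motion:
    - {"tx": 0, "ty": 0, "tz": 0, "jaw": -1, "turn": 0}
    - {"tx": 0, "ty": 0, "tz": 0, "jaw": -1, "turn": 0}

```text
time_s: 1.93
position: [0.4443, -0.2868, 0.1102]
tool_rot: [[-0.897, 0.442, 0.001], [0.441, 0.897, -0.004], [-0.003, -0.003, -1.0]]
ft_force: [-0.0, 0.8, 0.3]
grip_width: -0.0001
```

```bash
python3 - <<'E'
from h import *
s=telemetry.observe(); print(s['time_s'],s['position'],s['ft_force'])
im,d,p=grab('wrist'); save('w1.png',im,1)
W=world(d,p); m=(im[...,1]>1.4*im[...,0])&(im[...,1]>1.3*im[...,2])&(W[...,2]>.045)&(W[...,2]<.07)
P=W[m]; print(len(P), P.mean(0),np.median(P[:,2])) if m.any() else print('none')
E
```

```text
1.9333 [ 0.4442715  -0.28682835  0.11020981] [-0.00617844  0.76410849  0.32852144]
2091 [ 0.438224   -0.28051016  0.0565818 ] 0.057265531899855664
```

View pics/w1.png

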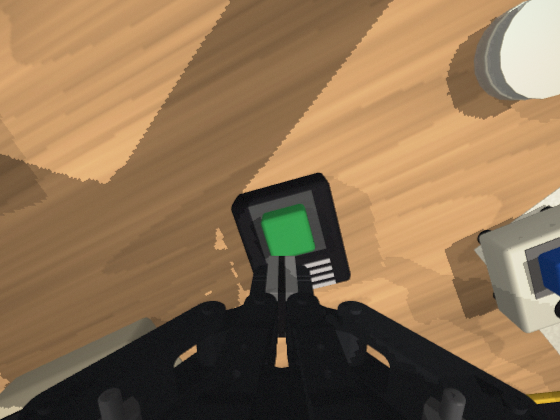

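The wrist view shows the green key at about (288,231) with the fingertips at (282,260). The fingers are about 6 mm off in y, so I'll correct that while descending.

apply_moves:
  motion:
    - {"tx": 0.4, "ty": 0.45, "tz": 1, "jaw": -1, "turn": 0}
    - {"tx": 0.4, "ty": 0.45, "tz": 2, "jaw": -1, "turn": 0}
    - {"tx": 0.4, "ty": 0.45, "tz": 2.8, "jaw": -1, "turn": 0}
    - {"tx": 0.4, "ty": 0.45, "tz": 2.8, "jaw": -1, "turn": 0}
    - {"tx": 0.4, "ty": 0.45, "tz": 2.8, "jaw": -1, "turn": 0}

```text
time_s: 2.4
position: [0.443, -0.2796, 0.0839]
tool_rot: [[-0.898, 0.44, 0.003], [0.44, 0.898, -0.005], [-0.005, -0.003, -1.0]]
ft_force: [0.0, 0.2, 0.2]
grip_width: 0.0001
```

apply_moves:
  motion:
    - {"tx": 0, "ty": 0, "tz": 0.2, "jaw": -1, "turn": 0}
    - {"tx": 0, "ty": 0, "tz": 0.4, "jaw": -1, "turn": 0}
    - {"tx": 0, "ty": 0, "tz": 0.6, "jaw": -1, "turn": 0}
    - {"tx": 0, "ty": 0, "tz": 0.7, "jaw": -1, "turn": 0}
    - {"tx": 0, "ty": 0, "tz": 0.7, "jaw": -1, "turn": 0}

```text
time_s: 2.82
position: [0.443, -0.2796, 0.0767]
tool_rot: [[-0.898, 0.44, 0.002], [0.44, 0.898, -0.005], [-0.004, -0.003, -1.0]]
ft_force: [-0.4, -0.4, -0.3]
grip_width: -0.0002
```

apply_moves:
  motion:
    - {"tx": 0, "ty": 0, "tz": 0.1, "jaw": -1, "turn": 0}
    - {"tx": 0, "ty": 0, "tz": 0.25, "jaw": -1, "turn": 0}
    - {"tx": 0, "ty": 0, "tz": 0.4, "jaw": -1, "turn": 0}
    - {"tx": 0, "ty": 0, "tz": 0.4, "jaw": -1, "turn": 0}

```text
time_s: 3.15
position: [0.443, -0.2797, 0.0727]
tool_rot: [[-0.898, 0.44, 0.002], [0.44, 0.898, -0.005], [-0.004, -0.003, -1.0]]
ft_force: [-0.8, -0.3, 2.4]
grip_width: -0.0001
```

apply_moves:
  motion:
    - {"tx": 0, "ty": 0, "tz": 0.2, "jaw": -1, "turn": 0}
    - {"tx": 0, "ty": 0, "tz": 0.4, "jaw": -1, "turn": 0}
    - {"tx": 0, "ty": 0, "tz": 0.55, "jaw": -1, "turn": 0}
    - {"tx": 0, "ty": 0, "tz": 0.55, "jaw": -1, "turn": 0}

```text
time_s: 3.48
position: [0.443, -0.2797, 0.0668]
tool_rot: [[-0.898, 0.44, 0.002], [0.44, 0.898, -0.005], [-0.004, -0.003, -1.0]]
ft_force: [-0.5, 0.1, 3.1]
grip_width: 0.0003
```

apply_moves:
  motion:
    - {"tx": 0, "ty": 0, "tz": 0.1, "jaw": -1, "turn": 0}
    - {"tx": 0, "ty": 0, "tz": 0.2, "jaw": -1, "turn": 0}
    - {"tx": 0, "ty": 0, "tz": 0.28, "jaw": -1, "turn": 0}
    - {"tx": 0, "ty": 0, "tz": 0.28, "jaw": -1, "turn": 0}

```text
time_s: 3.82
position: [0.4431, -0.2797, 0.0639]
tool_rot: [[-0.898, 0.44, 0.002], [0.44, 0.898, -0.005], [-0.004, -0.003, -1.0]]
ft_force: [0.2, -0.6, 2.0]
grip_width: 0.0002
```

apply_moves:
  motion:
    - {"tx": 0, "ty": 0, "tz": -0.4, "jaw": -1, "turn": 0}
    - {"tx": 0, "ty": 0, "tz": -2, "jaw": -1, "turn": 0}
    - {"tx": 0, "ty": 0, "tz": -5, "jaw": -1, "turn": 0}
    - {"tx": 0, "ty": 0, "tz": -7, "jaw": -1, "turn": 0}
    - {"tx": 0, "ty": 0, "tz": -7, "jaw": -1, "turn": 0}

```text
time_s: 4.23
position: [0.4441, -0.2805, 0.1378]
tool_rot: [[-0.898, 0.44, 0.007], [0.44, 0.898, -0.01], [-0.011, -0.005, -1.0]]
ft_force: [0.5, -0.2, 0.6]
grip_width: 0.0002
```

```bash
cat > k.py <<'E'
from h import *
import sys
s=telemetry.observe(); print(s['time_s'],np.round(s['position'],4),np.round(s['ft_force'],1))
z=np.load('top0.npz'); W0=z['W']; im0=z['im']
im,d,p=grab('top'); np.savez('top1.npz',im=im,W=world(d,p)); W=world(d,p)
iw,dw,pw=grab('wrist'); Ww=world(dw,pw)
keys=dict(power=(.4425,-.281),lamp=(.5907,.2632),camera=(.554,-.117),heater=(.4193,.115))
for k,(x,y) in keys.items():
    o=[]
    for A in (W0,W,Ww):
        m=(np.hypot(A[...,0]-x,A[...,1]-y)<.011)
        o.append((int(m.sum()),np.round(np.median(A[m][:,2])*1000,1) if m.any() else None))
    print(k,'top0,top1,wrist',o)
E
python3 k.py
```

```text
4.2333 [ 0.4441 -0.2805  0.1378] [ 0.5 -0.2  0.6]
power top0,top1,wrist [(66, np.float64(57.6)), (134, np.float64(421.0)), (2574, np.float64(156.4))]
lamp top0,top1,wrist [(60, np.float64(58.1)), (67, np.float64(57.6)), (0, None)]
camera top0,top1,wrist [(65, np.float64(58.1)), (64, np.float64(57.3)), (608, np.float64(57.6))]
heater top0,top1,wrist [(67, np.float64(58.1)), (62, np.float64(57.9)), (0, None)]
```

```bash
sed -i 's/<.011)$/<.011)\&(A[...,2]<.08)/' k.py; python3 k.py
```

```text
4.3333 [ 0.4429 -0.2794  0.1343] [-0.   0.2 -0.9]
power top0,top1,wrist [(66, np.float64(57.6)), (0, None), (626, np.float64(47.9))]
lamp top0,top1,wrist [(60, np.float64(58.1)), (65, np.float64(58.1)), (0, None)]
camera top0,top1,wrist [(65, np.float64(58.1)), (66, np.float64(57.5)), (606, np.float64(57.6))]
heater top0,top1,wrist [(67, np.float64(58.1)), (58, np.float64(58.1)), (0, None)]
```

The power key is down about 10 mm: the wrist depth reads 47.9 mm, against 57.6 mm before. Next is the lamp.

apply_moves:
  motion:
    - {"tx": 10.6, "ty": 55.3, "tz": 0, "jaw": -1, "turn": 0}
    - {"tx": 10.6, "ty": 55.3, "tz": 0, "jaw": -1, "turn": 0}
    - {"tx": 10.6, "ty": 55.3, "tz": 0, "jaw": -1, "turn": 0}
    - {"tx": 10.6, "ty": 55.3, "tz": 0, "jaw": -1, "turn": 0}
    - {"tx": 10.6, "ty": 55.3, "tz": 0, "jaw": -1, "turn": 0}

```text
time_s: 4.85
position: [0.4972, -0.0764, 0.1319]
tool_rot: [[-0.898, 0.44, -0.001], [0.44, 0.898, -0.003], [-0.0, -0.003, -1.0]]
ft_force: [0.2, -0.3, -0.3]
grip_width: -0.0001
```

apply_moves:
  motion:
    - {"tx": 6.7, "ty": 35.0, "tz": 0, "jaw": -1, "turn": 0}
    - {"tx": 6.7, "ty": 35.0, "tz": 0, "jaw": -1, "turn": 0}
    - {"tx": 6.7, "ty": 35.0, "tz": 0, "jaw": -1, "turn": 0}
    - {"tx": 6.7, "ty": 35.0, "tz": 0, "jaw": -1, "turn": 0}
    - {"tx": 6.7, "ty": 35.0, "tz": 0, "jaw": -1, "turn": 0}

```text
time_s: 5.27
position: [0.5516, 0.1249, 0.1305]
tool_rot: [[-0.898, 0.44, -0.003], [0.44, 0.898, -0.003], [0.002, -0.004, -1.0]]
ft_force: [0.6, -1.0, -0.0]
grip_width: -0.0
```

apply_moves:
  motion:
    - {"tx": 2.6, "ty": 14.2, "tz": 0, "jaw": -1, "turn": 0}
    - {"tx": 2.6, "ty": 14.2, "tz": 0, "jaw": -1, "turn": 0}
    - {"tx": 2.6, "ty": 14.2, "tz": 0, "jaw": -1, "turn": 0}
    - {"tx": 2.6, "ty": 14.2, "tz": 0.5, "jaw": -1, "turn": 0}
    - {"tx": 2.6, "ty": 14.2, "tz": 1.5, "jaw": -1, "turn": 0}

```text
time_s: 5.68
position: [0.591, 0.2681, 0.1139]
tool_rot: [[-0.9, 0.436, -0.003], [0.436, 0.9, -0.002], [0.002, -0.003, -1.0]]
ft_force: [-0.5, 0.9, 0.4]
grip_width: -0.0001
```

apply_moves:
  motion:
    - {"tx": 0, "ty": 0, "tz": 0, "jaw": -1, "turn": 0}
    - {"tx": 0, "ty": 0, "tz": 0, "jaw": -1, "turn": 0}
    - {"tx": 0, "ty": 0, "tz": 0, "jaw": -1, "turn": 0}

```text
time_s: 5.93
position: [0.5908, 0.2673, 0.1135]
tool_rot: [[-0.899, 0.437, -0.004], [0.437, 0.899, -0.002], [0.003, -0.004, -1.0]]
ft_force: [0.6, 0.1, 0.1]
grip_width: 0.0001
```

```bash
python3 k.py; python3 - <<'E'
from h import *
im,d,p=grab('wrist'); save('w2.png',im,1)
W=world(d,p); h=cv2.cvtColor(im,cv2.COLOR_RGB2HSV)
m=(abs(h[...,0].astype(int)-25)<5)&(h[...,1]>130)&(W[...,2]>.052)&(W[...,2]<.064)&(np.hypot(W[...,0]-.591,W[...,1]-.263)<.03)
P=W[m]; print(len(P),[np.round(x,1) for x in cv2.minAreaRect((P[:,:2]*1000).astype(np.float32))],np.median(P[:,2]))
E
```

```text
5.9333 [0.5908 0.2673 0.1135] [0.6 0.1 0.1]
power top0,top1,wrist [(66, np.float64(57.6)), (69, np.float64(48.4)), (0, None)]
lamp top0,top1,wrist [(60, np.float64(58.1)), (0, None), (740, np.float64(57.8))]
camera top0,top1,wrist [(65, np.float64(58.1)), (65, np.float64(58.3)), (0, None)]
heater top0,top1,wrist [(67, np.float64(58.1)), (69, np.float64(58.1)), (0, None)]
1726 [array([589.3, 263.9]), array([30. , 29.3]), np.float64(61.4)] 0.05756450871614248
```

View pics/w2.png

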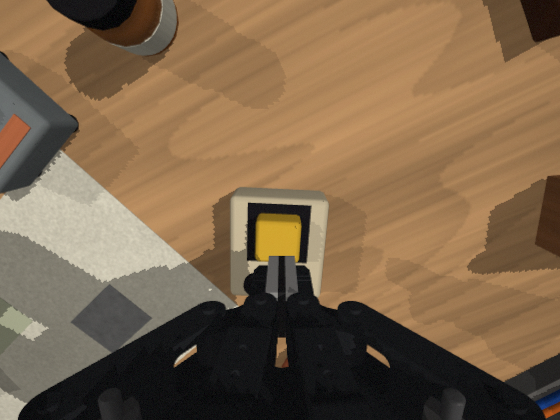

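The wrist view shows the yellow key at (277,237), square to the fingers. The jar and heater are well clear. I'll correct by -3.5 mm and descend.

apply_moves:
  motion:
    - {"tx": -0.1, "ty": -0.35, "tz": 1.2, "jaw": -1, "turn": 0}
    - {"tx": -0.1, "ty": -0.35, "tz": 2.4, "jaw": -1, "turn": 0}
    - {"tx": -0.1, "ty": -0.35, "tz": 3.4, "jaw": -1, "turn": 0}
    - {"tx": -0.1, "ty": -0.35, "tz": 3.6, "jaw": -1, "turn": 0}
    - {"tx": -0.1, "ty": -0.35, "tz": 3.6, "jaw": -1, "turn": 0}

```text
time_s: 6.5
position: [0.5903, 0.2633, 0.078]
tool_rot: [[-0.899, 0.438, -0.003], [0.438, 0.899, -0.002], [0.002, -0.003, -1.0]]
ft_force: [0.7, 0.2, -0.3]
grip_width: -0.0002
```

Press to TCP 0.0668, then 0.0639, as before.

apply_moves:
  motion:
    - {"tx": 0, "ty": 0, "tz": 0.2, "jaw": -1, "turn": 0}
    - {"tx": 0, "ty": 0, "tz": 0.4, "jaw": -1, "turn": 0}
    - {"tx": 0, "ty": 0, "tz": 0.6, "jaw": -1, "turn": 0}
    - {"tx": 0, "ty": 0, "tz": 0.6, "jaw": -1, "turn": 0}

```text
time_s: 6.83
position: [0.5906, 0.2633, 0.0723]
tool_rot: [[-0.899, 0.438, -0.002], [0.438, 0.899, -0.002], [0.001, -0.002, -1.0]]
ft_force: [0.3, 0.8, 2.2]
grip_width: 0.0
```

apply_moves:
  motion:
    - {"tx": 0, "ty": 0, "tz": 0.2, "jaw": -1, "turn": 0}
    - {"tx": 0, "ty": 0, "tz": 0.4, "jaw": -1, "turn": 0}
    - {"tx": 0, "ty": 0, "tz": 0.5, "jaw": -1, "turn": 0}
    - {"tx": 0, "ty": 0, "tz": 0.5, "jaw": -1, "turn": 0}

```text
time_s: 7.17
position: [0.5907, 0.2633, 0.0671]
tool_rot: [[-0.899, 0.438, -0.002], [0.438, 0.899, -0.002], [0.001, -0.002, -1.0]]
ft_force: [-0.7, 0.1, 1.8]
grip_width: -0.0001
```

apply_moves:
  motion:
    - {"tx": 0, "ty": 0, "tz": 0.1, "jaw": -1, "turn": 0}
    - {"tx": 0, "ty": 0, "tz": 0.2, "jaw": -1, "turn": 0}
    - {"tx": 0, "ty": 0, "tz": 0.32, "jaw": -1, "turn": 0}
    - {"tx": 0, "ty": 0, "tz": 0.32, "jaw": -1, "turn": 0}

```text
time_s: 7.5
position: [0.5907, 0.2633, 0.0637]
tool_rot: [[-0.899, 0.438, -0.002], [0.438, 0.899, -0.002], [0.001, -0.002, -1.0]]
ft_force: [0.0, 0.1, 2.7]
grip_width: 0.0
```

apply_moves:
  motion:
    - {"tx": 0, "ty": 0, "tz": -0.4, "jaw": -1, "turn": 0}
    - {"tx": 0, "ty": 0, "tz": -2, "jaw": -1, "turn": 0}
    - {"tx": 0, "ty": 0, "tz": -5, "jaw": -1, "turn": 0}
    - {"tx": 0, "ty": 0, "tz": -6.5, "jaw": -1, "turn": 0}
    - {"tx": 0, "ty": 0, "tz": -6.5, "jaw": -1, "turn": 0}

```text
time_s: 7.92
position: [0.5921, 0.2639, 0.1325]
tool_rot: [[-0.899, 0.438, 0.004], [0.438, 0.899, -0.0], [-0.004, 0.002, -1.0]]
ft_force: [-1.1, 0.1, 1.7]
grip_width: 0.0003
```

```bash
python3 k.py
```

```text
7.9167 [0.5921 0.2639 0.1325] [-1.1  0.1  1.7]
power top0,top1,wrist [(66, np.float64(57.6)), (68, np.float64(48.1)), (0, None)]
lamp top0,top1,wrist [(60, np.float64(58.1)), (3, np.float64(41.4)), (647, np.float64(47.6))]
camera top0,top1,wrist [(65, np.float64(58.1)), (64, np.float64(58.0)), (0, None)]
heater top0,top1,wrist [(67, np.float64(58.1)), (70, np.float64(58.4)), (0, None)]
```

The lamp key is down about 10 mm. Next is the camera.

apply_moves:
  motion:
    - {"tx": -13.3, "ty": -35.8, "tz": 0, "jaw": -1, "turn": 0}
    - {"tx": -13.3, "ty": -35.8, "tz": 0, "jaw": -1, "turn": 0}
    - {"tx": -13.3, "ty": -35.8, "tz": 0, "jaw": -1, "turn": 0}
    - {"tx": -13.3, "ty": -35.8, "tz": 0, "jaw": -1, "turn": 0}
    - {"tx": -13.3, "ty": -35.8, "tz": 0, "jaw": -1, "turn": 0}

```text
time_s: 8.43
position: [0.5692, 0.0545, 0.1275]
tool_rot: [[-0.899, 0.437, -0.005], [0.437, 0.899, -0.001], [0.004, -0.003, -1.0]]
ft_force: [0.2, -0.1, 0.1]
grip_width: -0.0001
```

apply_moves:
  motion:
    - {"tx": -6.1, "ty": -16.1, "tz": 0, "jaw": -1, "turn": 0}
    - {"tx": -6.1, "ty": -16.1, "tz": 0, "jaw": -1, "turn": 0}
    - {"tx": -6.1, "ty": -16.1, "tz": 0, "jaw": -1, "turn": 0}
    - {"tx": -6.1, "ty": -16.1, "tz": 0.5, "jaw": -1, "turn": 0}
    - {"tx": -6.1, "ty": -16.1, "tz": 1.5, "jaw": -1, "turn": 0}

```text
time_s: 8.85
position: [0.553, -0.1225, 0.1123]
tool_rot: [[-0.897, 0.442, -0.005], [0.442, 0.897, -0.003], [0.003, -0.004, -1.0]]
ft_force: [0.3, -0.6, 0.4]
grip_width: 0.0003
```

apply_moves:
  motion:
    - {"tx": 0, "ty": 0, "tz": 0, "jaw": -1, "turn": 0}
    - {"tx": 0, "ty": 0, "tz": 0, "jaw": -1, "turn": 0}
    - {"tx": 0, "ty": 0, "tz": 0, "jaw": -1, "turn": 0}

```text
time_s: 9.1
position: [0.5529, -0.1214, 0.1119]
tool_rot: [[-0.897, 0.441, -0.006], [0.441, 0.897, -0.002], [0.004, -0.004, -1.0]]
ft_force: [0.4, 1.1, 0.7]
grip_width: -0.0001
```

```bash
python3 k.py; python3 - <<'E'
from h import *
im,d,p=grab('wrist'); save('w3.png',im,1)
W=world(d,p); h=cv2.cvtColor(im,cv2.COLOR_RGB2HSV)
m=(abs(h[...,0].astype(int)-110)<12)&(h[...,1]>130)&(W[...,2]>.052)&(W[...,2]<.064)&(np.hypot(W[...,0]-.554,W[...,1]+.117)<.03)
P=W[m]; print(len(P),[np.round(x,1) for x in cv2.minAreaRect((P[:,:2]*1000).astype(np.float32))],np.median(P[:,2]))
E
```

```text
9.1 [ 0.5529 -0.1214  0.1119] [0.4 1.1 0.7]
power top0,top1,wrist [(66, np.float64(57.6)), (68, np.float64(48.5)), (162, np.float64(47.8))]
lamp top0,top1,wrist [(60, np.float64(58.1)), (61, np.float64(47.9)), (0, None)]
camera top0,top1,wrist [(65, np.float64(58.1)), (0, None), (808, np.float64(57.4))]
heater top0,top1,wrist [(67, np.float64(58.1)), (70, np.float64(57.6)), (0, None)]
1776 [array([ 552.2, -116.6]), array([29.5, 29.4]), np.float64(88.2)] 0.057202505419546315
```

View pics/w3.png

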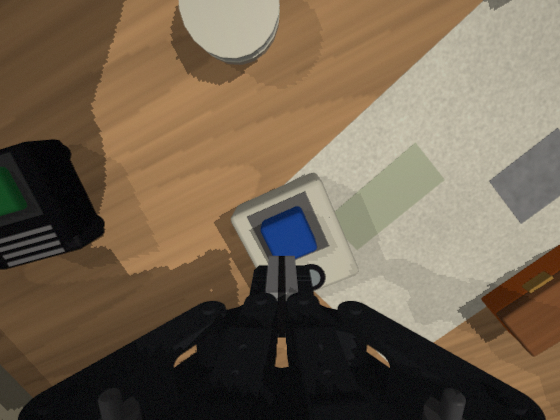

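The blue key is at (289,233) in the wrist view. I'll correct by +4.5 mm in y and descend.

apply_moves:
  motion:
    - {"tx": 0.2, "ty": 0.4, "tz": 1.2, "jaw": -1, "turn": 0}
    - {"tx": 0.2, "ty": 0.4, "tz": 2.4, "jaw": -1, "turn": 0}
    - {"tx": 0.2, "ty": 0.4, "tz": 3.3, "jaw": -1, "turn": 0}
    - {"tx": 0.2, "ty": 0.4, "tz": 3.4, "jaw": -1, "turn": 0}
    - {"tx": 0.2, "ty": 0.4, "tz": 3.4, "jaw": -1, "turn": 0}

```text
time_s: 9.67
position: [0.5531, -0.1163, 0.0783]
tool_rot: [[-0.898, 0.439, -0.005], [0.439, 0.898, -0.002], [0.003, -0.004, -1.0]]
ft_force: [0.3, -0.4, 0.9]
grip_width: -0.0001
```

apply_moves:
  motion:
    - {"tx": 0, "ty": 0, "tz": 0.2, "jaw": -1, "turn": 0}
    - {"tx": 0, "ty": 0, "tz": 0.4, "jaw": -1, "turn": 0}
    - {"tx": 0, "ty": 0, "tz": 0.6, "jaw": -1, "turn": 0}
    - {"tx": 0, "ty": 0, "tz": 0.6, "jaw": -1, "turn": 0}

```text
time_s: 10.0
position: [0.5533, -0.1164, 0.0725]
tool_rot: [[-0.898, 0.44, -0.004], [0.44, 0.898, -0.003], [0.002, -0.004, -1.0]]
ft_force: [0.8, -0.3, 1.8]
grip_width: -0.0001
```

apply_moves:
  motion:
    - {"tx": 0, "ty": 0, "tz": 0.2, "jaw": -1, "turn": 0}
    - {"tx": 0, "ty": 0, "tz": 0.4, "jaw": -1, "turn": 0}
    - {"tx": 0, "ty": 0, "tz": 0.5, "jaw": -1, "turn": 0}
    - {"tx": 0, "ty": 0, "tz": 0.5, "jaw": -1, "turn": 0}

```text
time_s: 10.33
position: [0.5534, -0.1164, 0.0674]
tool_rot: [[-0.898, 0.44, -0.004], [0.44, 0.898, -0.003], [0.002, -0.004, -1.0]]
ft_force: [-0.5, 1.1, 2.4]
grip_width: -0.0002
```

apply_moves:
  motion:
    - {"tx": 0, "ty": 0, "tz": 0.1, "jaw": -1, "turn": 0}
    - {"tx": 0, "ty": 0, "tz": 0.2, "jaw": -1, "turn": 0}
    - {"tx": 0, "ty": 0, "tz": 0.34, "jaw": -1, "turn": 0}
    - {"tx": 0, "ty": 0, "tz": 0.34, "jaw": -1, "turn": 0}

```text
time_s: 10.67
position: [0.5534, -0.1164, 0.0637]
tool_rot: [[-0.898, 0.44, -0.004], [0.44, 0.898, -0.002], [0.002, -0.004, -1.0]]
ft_force: [0.3, 1.8, 1.5]
grip_width: 0.0001
```

apply_moves:
  motion:
    - {"tx": 0, "ty": 0, "tz": -0.4, "jaw": -1, "turn": 0}
    - {"tx": 0, "ty": 0, "tz": -2, "jaw": -1, "turn": 0}
    - {"tx": 0, "ty": 0, "tz": -5, "jaw": -1, "turn": 0}
    - {"tx": 0, "ty": 0, "tz": -7, "jaw": -1, "turn": 0}
    - {"tx": 0, "ty": 0, "tz": -7, "jaw": -1, "turn": 0}

```text
time_s: 11.08
position: [0.5551, -0.1169, 0.1378]
tool_rot: [[-0.898, 0.44, 0.002], [0.44, 0.898, -0.005], [-0.005, -0.004, -1.0]]
ft_force: [0.3, -0.9, 0.5]
grip_width: 0.0002
```

```bash
python3 k.py
```

```text
11.0833 [ 0.5551 -0.1169  0.1378] [ 0.3 -0.9  0.5]
power top0,top1,wrist [(66, np.float64(57.6)), (68, np.float64(47.9)), (686, np.float64(47.7))]
lamp top0,top1,wrist [(60, np.float64(58.1)), (67, np.float64(48.1)), (0, None)]
camera top0,top1,wrist [(65, np.float64(58.1)), (0, None), (621, np.float64(47.6))]
heater top0,top1,wrist [(67, np.float64(58.1)), (68, np.float64(58.7)), (0, None)]
```

All three keys are down about 10 mm. I'll raise clear, settle, check that nothing has shifted and hand in.

apply_moves:
  motion:
    - {"tx": 4, "ty": 0, "tz": -5, "jaw": -1, "turn": 0}
    - {"tx": 6, "ty": 0, "tz": -8, "jaw": -1, "turn": 0}
    - {"tx": 6, "ty": 0, "tz": -8, "jaw": -1, "turn": 0}
    - {"tx": 6, "ty": 0, "tz": -8, "jaw": -1, "turn": 0}
    - {"tx": 6, "ty": 0, "tz": -8, "jaw": -1, "turn": 0}

```text
time_s: 11.6
position: [0.4997, -0.0896, 0.2136]
tool_rot: [[-0.898, 0.44, -0.004], [0.44, 0.898, -0.003], [0.002, -0.004, -1.0]]
ft_force: [-0.3, 0.5, 0.9]
grip_width: 0.0002
```

```bash
python3 k.py; sed 's/top0.npz/top1.npz/;/^C=/d;/^save/d' m.py > m2.py; python3 m2.py | grep -o '^[a-z]*\|unit.*keytop'; python3 -c "
from h import *
im,d,p=grab('side'); save('side1.png',im,1.4)"
```

```text
11.6 [ 0.4997 -0.0896  0.2136] [-0.3  0.5  0.9]
power top0,top1,wrist [(66, np.float64(57.6)), (69, np.float64(48.6)), (327, np.float64(47.7))]
lamp top0,top1,wrist [(60, np.float64(58.1)), (61, np.float64(48.1)), (0, None)]
camera top0,top1,wrist [(65, np.float64(58.1)), (0, None), (155, np.float64(47.6))]
heater top0,top1,wrist [(67, np.float64(58.1)), (70, np.float64(58.2)), (574, np.float64(57.7))]
power
unit [array([ 456.2, -283.8]), array([70.8, 80.2]), np.float64(79.4)] keytop
lamp
unit [array([603.3, 257.4]), array([72.3, 79.8]), np.float64(60.8)] keytop
  return _methods._mean(a, axis=axis, dtype=dtype,
  ret = um.true_divide(
Traceback (most recent call last):
  File "m2.py", line 13, in <module>
    print(k,'key n',m.sum(),np.round(np.median(P,0),4),[np.round(x,1) for x in r],'unit',[np.round(x,1) for x in R], 'keytop z',np.round(np.percentile(P[:,2],[10,50,90]),4))
                                                                                                                                         ~~~~~~~~~~~~~^^^^^^^^^^^^^^^^^^^
IndexError: index -1 is out of bounds for axis 0 with size 0
```

View pics/side1.png

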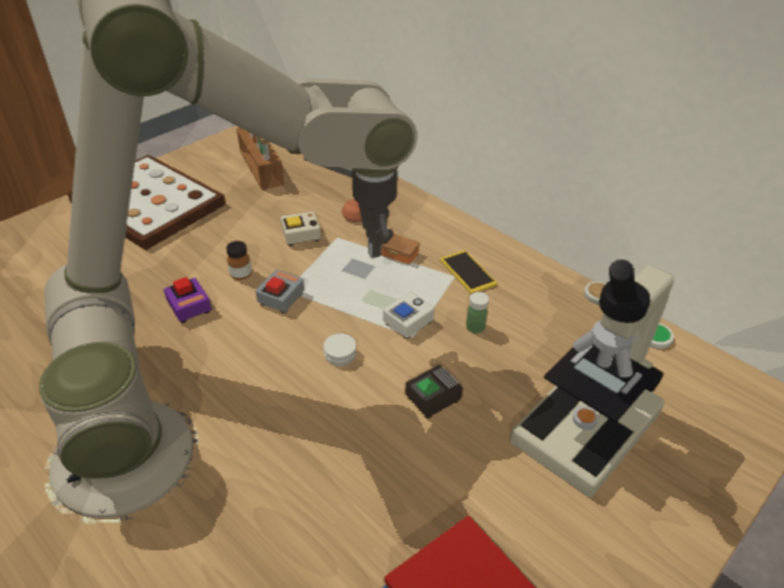

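The side view shows green (428,385), yellow (294,221) and blue (403,311) pressed, red (275,286) still standing, and every object where it was. The traceback only means the arm hides the camera unit from the top camera.

```bash
python3 -c "
from rig import close_job; print(close_job())"
```

```text
the job is handed in; nothing more can be done
None
```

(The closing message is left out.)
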